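Seasonings back on their coasters

TASK

Put the seasonings back in their places, each in the middle of its own white coaster, upright: the gold-capped spice jar left of the tin and the salt shaker right of the tin, the black-capped spice jar left of the honey jar and the lemon right of the honey jar (left and right as the robot sees them, looking straight ahead from its base; the tin and the honey jar each stand midway between their two coasters). The gold-capped jar now stands on the salt shaker's coaster, so move it out of the way first. Leave the tin and the honey jar where they stand.

Things in the scene. Friction and masses are not known exactly. Their poses are not given: they have to be found in the camera images.
- gold_jar_mid (a point): Centre (53 mm above its base) of the upright glass spice jar with a gold-coloured cap: a cylinder 42 mm across, 106 mm high, 110 g. It starts on the coaster right of the tin. z points up along the jar.
- salt_mid (a point): Centre (45 mm above its base) of the upright grey-topped salt shaker: 44 mm across up to 66 mm above its base, then narrower (34 mm), 90 mm high, 100 g. It starts on the steel draining board, which lies 3 mm above the worktop. z points up.
- black_jar_mid (a point): Centre (52 mm above its base) of the upright glass spice jar with a black cap: a cylinder 40 mm across, 105 mm high, 110 g. It starts on the steel draining board, which lies 3 mm above the worktop. z points up.
- lemon_mid (a point): Centre (28 mm above where it rests) of the yellow lemon: 78 mm long along its x axis, 55 mm wide along its y axis, 56 mm high, 110 g. It starts lying on the worktop to the left. It may end up turned any way.
- coaster_tin_left_top (a point): Top centre of the coaster just to the left of the tin (+y, seen from the robot base looking along +x; the tin stands midway between its two coasters), about 105 mm from the tin's centre; the row may be turned by up to 10 degrees. One of four alike fixed white stoneware coasters with a thin blue ring, 84 mm across; their tops are 5 mm above the worktop. Its z points up.
- coaster_tin_right_top (a point): Top centre of the coaster just to the right of the tin (-y, seen from the robot base looking along +x; the tin stands midway between its two coasters), about 105 mm from the tin's centre; the row may be turned by up to 10 degrees. One of four alike fixed white stoneware coasters with a thin blue ring, 84 mm across; their tops are 5 mm above the worktop. Its z points up.
- coaster_honey_left_top (a point): Top centre of the coaster just to the left of the honey jar (+y, seen from the robot base looking along +x; the honey jar stands midway between its two coasters), about 105 mm from the honey jar's centre; the row may be turned by up to 10 degrees. One of four alike fixed white stoneware coasters with a thin blue ring, 84 mm across; their tops are 5 mm above the worktop. Its z points up.
- coaster_honey_right_top (a point): Top centre of the coaster just to the right of the honey jar (-y, seen from the robot base looking along +x; the honey jar stands midway between its two coasters), about 105 mm from the honey jar's centre; the row may be turned by up to 10 degrees. One of four alike fixed white stoneware coasters with a thin blue ring, 84 mm across; their tops are 5 mm above the worktop. Its z points up.
- tin_mid (a point): Centre (29 mm above its base) of the low loose food tin with a red and white label: 75 mm across, 58 mm high. Stays where it is. The tin and the honey jar, each with a coaster at its left and right, form two rows, one nearer the robot than the other; which is nearer changes.
- honey_mid (a point): Centre (55 mm above its base) of the loose honey jar, amber with a grey lid: 71 mm across, 110 mm high. Stays where it is.
Things that resemble listed ones, but are neither listed nor needed, are in the scene too. What is shaped like the part that bears gold_jar_mid but green is not meant.

How it is judged:
At the end, for the whole second after the job is handed in: Gold-capped jar on the coaster left of the tin, salt on the one right of it, black-capped jar left of the honey jar: each upright within 0.1 rad, within 12 mm of the coaster's centre; lemon on the coaster right of the honey jar within 15 mm; all on the coaster, released, at rest (horizontal distance between gold_jar_mid and coaster_tin_left_top below 0.012 m and height (world z) of gold_jar_mid between 0.053 and 0.063 m and angle between each of gold_jar_mid, salt_mid, black_jar_mid's own z axis and vertical below 0.1 rad and linear speed of each of gold_jar, salt, black_jar, lemon below 0.02 m/s and horizontal distance between salt_mid and coaster_tin_right_top below 0.012 m and height (world z) of salt_mid between 0.045 and 0.055 m and horizontal distance between black_jar_mid and coaster_honey_left_top below 0.012 m and height (world z) of black_jar_mid between 0.0525 and 0.0625 m and horizontal distance between lemon_mid and coaster_honey_right_top below 0.015 m and height (world z) of lemon_mid between 0.023 and 0.043 m); the robot touches nothing.
It fails at once if the honey jar is shoved more than 15 mm from where it stood, or tipped (distance of honey_mid from where it was at the start of the episode above 0.015 m or angle between honey_mid's own z axis and vertical above 0.2 rad).
It fails at once if the tin is shoved more than 15 mm from where it stood, or tipped (distance of tin_mid from where it was at the start of the episode above 0.015 m or angle between tin_mid's own z axis and vertical above 0.2 rad).
It also fails if it takes over 106 s, if anything falls off the work surface, if the arm or the gripper's body presses on something with over 40 N, if the wrist force passes 120 N, or if a joint passes its speed limit or range.

ROBOT

A 7-joint arm with a two-finger parallel gripper is mounted at the origin on a cart in front of the work surface, level with it; the furniture and walls round the work are solid. World frame = base frame: x ahead of the robot, y to its left, z up, the work surface at z = 0. Lengths are in m, angles in rad, forces in N, time in s.
With the tool pointing down it reaches from about 0.425 to 0.95 m from the base axis. Payload 4.7 kg.
Tool frame: the origin (TCP) lies between the finger pads; the fingertips stand 25 mm ahead of it and the grasp point (between the pads) lies 6 mm ahead of it; z points along the fingers, y is the line along which they close (so a half turn about z gives the same grasp; the last joint's range is limited). The gripper opens to 85 mm and grips with 20 to 120 N. Pads are 22 mm wide; open, the fingers measure 114 mm over their backs; the gripper's body (76 mm by 85 mm) begins 54 mm behind the grasp point. The pads swing forward as they close: fully open they stand 13 mm farther back than shut.
Start: joints at [-1.233, 0.469, -0.049, 1.532, 0.024, 1.141, -0.082], TCP at [0.242, 0.63, 0.256] pointing down, gripper open.
Joint ranges: [-2.59, 2.59], [-0.33, 1.99], [-1.39, 1.29], [0.1, 2.45], [-1.04, 4.18], [0.21, 1.99], [-2.66, 2.66]. Speed limits (rad/s): [2.57, 2.57, 3.14, 3.14, 3.14, 3.14, 3.14].

INTERFACE

Orientations are given as a 3x3 rotation matrix whose columns are the frame's x, y, z axes.
In Python, from rig import * gives the robot as it stands. Calls block until the motion is done:
- movep(position, orientation): joint-space move of the TCP to a pose.
- move_l(position, attitude=None, feed=0.15, until_force=None): straight line of the TCP; attitude=None keeps the orientation; feed is the mean speed in m/s. With until_force (N) it stops when the force on the tool has changed by that much, and returns True; else False.
- move_joints(angles): joint-space move.
- command_gripper(opening, newtons=None): finger opening in m; newtons is the grip in N (None keeps the last); returns when the fingers have stopped.
- sleep(seconds).
- inverse_kinematics(position, orientation): joint angles nearest the present ones, or None.
- sense(): the state.
- camera(name): name is "side" or "top" or "wrist"; returns (picture, depth): 420x560x3 uint8, red, green, blue; 420x560 float32, m along the optical axis (not along the pixel's ray), 0 where there is no reading.
- camera_params(name): a dict with "K" (3x3 intrinsics, pixels), "dist" ([k1, k2, p1, p2, k3] as OpenCV has them; the pictures are not rectified), "position" and "rotation" of the camera in the world; the wrist camera has in their place "tool_from_camera" (4x4, takes a point from camera to tool coordinates, whose origin is the TCP and whose axes are the flange's). Camera axes: x right, y down, z forward; pixel columns grow to the right and rows downward; lengths in m; the calibration is good to about 2 mm. A picture is of the moment at which its call begins: read the wrist's pose just before it. camera_params takes no time and is no camera call.
A pose or a line that the arm cannot do raises Unreachable and nothing moves.
- finish_job(): hands the job in; it is judged then, once.
The state is a dict: "time_s": time; "joint_pos": joint angles; "qd": joint speeds; "joint_efforts": joint torques, N m; "position": TCP position; "tcp_rot": TCP orientation; "wrist_force": force on the tool from outside, world axes, zero at the start; "ft_torque": the same for the moment, N m; "finger_gap": finger opening in m; "gripper_force": force on a finger pad.
Only numpy, scipy, OpenCV 4.12 (cv2) and the standard library are available. Lean on these libraries where they do the work, as an engineer would, in place of code of your own. Each camera call takes 0.05 s, during which the arm holds its last target. There are 200 camera calls.

## Working session

There is one attempt and no reset: what is moved stays moved. The work goes in short steps, each a Python script; the robot and the scene stay as the last script left them, time stands still between calls to the robot, and variables do not carry over. Pictures are saved under pics/ and viewed, at most 14 in all, crops included, and the job is handed in when it is done.

```bash
ls; mkdir -p pics
python3 - <<'E'
from rig import *
import cv2,numpy as np
for n in ("top","side"):
    p,d=camera(n); cv2.imwrite(f"pics/{n}0.png",p[:,:,::-1]); np.savez(f"{n}0.npz",p=p,d=d)
    c=camera_params(n); print(n,c)
E
```

```text
pics
top {'K': array([[493.73430003,   0.        , 277.57398038],
       [  0.        , 493.73430003, 217.83293929],
       [  0.        ,   0.        ,   1.        ]]), 'dist': array([-0.14440144,  0.        ,  0.        ,  0.        ,  0.        ]), 'position': array([0.34754026, 0.12307905, 1.03041449]), 'rotation': array([[ 0.06675291, -0.97473489,  0.21315707],
       [-0.99776003, -0.06614365,  0.00999668],
       [ 0.00435488, -0.21334691, -0.9769668 ]])}
side {'K': array([[451.03764104,   0.        , 289.56782644],
       [  0.        , 451.03764104, 208.26105314],
       [  0.        ,   0.        ,   1.        ]]), 'dist': array([-0.10438529,  0.        ,  0.        ,  0.        ,  0.        ]), 'position': array([ 0.2124264 , -0.57692187,  0.45545012]), 'rotation': array([[ 0.91382815, -0.16109226,  0.37278331],
       [-0.40527759, -0.42019281,  0.81190398],
       [ 0.02584942, -0.89302143, -0.44927111]])}
```

View pics/top0.png

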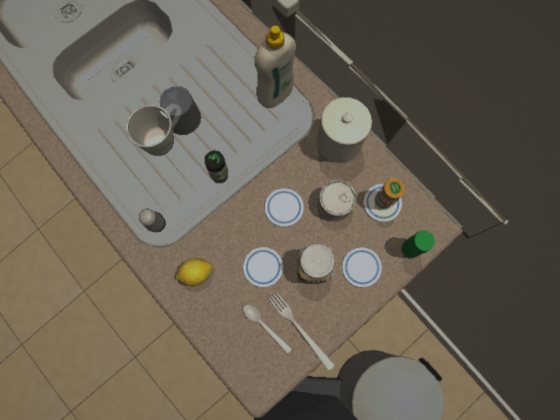

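View pics/side0.png

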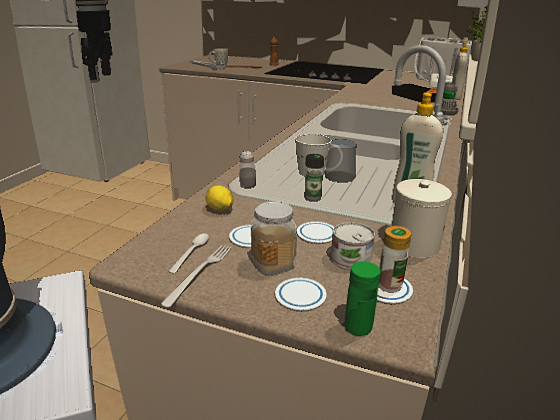

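The top picture shows the tin at (337,200), with coasters at (285,207) and (383,202). The honey jar is at (316,263), with coasters at (263,267) and (362,267). The lemon is at (195,272).

Candidates:
- **Gold jar:** (394,190) stands on the coaster right of the tin and has a gold cap. The green cylinder at (418,244) is the decoy.
- **Black jar:** (215,160), on the draining board.
- **Salt:** (150,217), with a grey top.

I'll confirm these in one enlarged crop.

```bash
cat > vis.py <<'E'
import cv2,numpy as np
from rig import camera_params
def rays(c,uv):
    n=cv2.undistortPoints(np.float64(uv).reshape(-1,1,2),c["K"],c["dist"]).reshape(-1,2)
    return np.c_[n,np.ones(len(n))]@c["rotation"].T
def plane(c,uv,z):
    r=rays(c,uv); return c["position"]+r*((z-c["position"][2])/r[:,2])[:,None]
def cloud(c,d):
    h,w=d.shape; uv=np.stack(np.meshgrid(np.arange(w),np.arange(h)),-1).reshape(-1,2)
    X=c["position"]+rays(c,uv)*d.reshape(-1,1); X[d.ravel()==0]=np.nan
    return X.reshape(h,w,3)
E
python3 - <<'E'
from vis import *
t=np.load("top0.npz");s=np.load("side0.npz");ct=camera_params("top");cs=camera_params("side")
P=t["p"];X=cloud(ct,t["d"]);S=cloud(cs,s["d"])
hsv=cv2.cvtColor(P,cv2.COLOR_RGB2HSV)
# coasters: blue ring
for n,(u,v) in dict(tinL=(285,207),tinR=(383,202),honL=(263,267),honR=(362,267)).items():
    m=((hsv[...,0]>95)&(hsv[...,0]<130)&(hsv[...,1]>60)).astype(np.uint8)
    k=np.zeros_like(m);cv2.circle(k,(u,v),26,1,-1);vs,us=np.nonzero(m&k)
    W=plane(ct,np.c_[us,vs],.005)[:,:2]
    for _ in range(4):
        A=np.c_[2*W,np.ones(len(W))];q=np.linalg.lstsq(A,(W**2).sum(1),rcond=None)[0]
        r=np.sqrt(q[2]+q[:2]@q[:2]);e=abs(np.linalg.norm(W-q[:2],axis=1)-r);W=W[e<max(.004,1.5*e.std())]
    print(n,q[:2].round(4),r.round(4),len(W))
for n,(u,v,z) in dict(tin=(337,200,.058),honey=(316,260,.11),gold=(394,188,.111),salt=(148,215,.093),black=(215,160,.108),lemon=(195,272,.05),green=(422,241,.1),can=(346,120,.15)).items():
    Q=X[v-28:v+28,u-28:u+28].reshape(-1,3);c0=X[v,u]
    zt=np.nanpercentile(Q[np.linalg.norm(Q[:,:2]-c0[:2],axis=1)<.03][:,2],95)
    for nm,C in(("top",X),("side",S)):
        C=C.reshape(-1,3);near=np.linalg.norm(C[:,:2]-c0[:2],axis=1)<.06
        sl=C[near&(C[:,2]>(.02 if n=="lemon" else zt-.008))]
        if len(sl)>3:
            b=(np.percentile(sl,1,0)+np.percentile(sl,99,0))/2
            print(n,nm,"zt",zt.round(3),"mid",b[:2].round(4),"ext",np.ptp(sl,0).round(3),len(sl))
m=hsv[230:310,150:240];mm=((m[...,0]>18)&(m[...,0]<35)&(m[...,1]>140)).astype(np.uint8)
cn=max(cv2.findContours(mm,0,1)[0],key=cv2.contourArea).reshape(-1,2)+[150,230]
print("lemon rect",cv2.minAreaRect(plane(ct,cn,.028)[:,:2].astype(np.float32)))
f=lambda I,u,v:cv2.resize(I[v-45:v+45,u-45:u+45],(270,270),interpolation=cv2.INTER_CUBIC)
cv2.imwrite("pics/crop.png",np.vstack([np.hstack([f(P,400,200),f(P,212,165)]),np.hstack([f(s["p"],380,280),f(s["p"],290,180)])])[:,:,::-1])
E
```

```text
tinL [0.5965 0.122 ] 0.0337 126
tinR [ 0.6214 -0.0898] 0.0339 51
honL [0.4655 0.1578] 0.0337 153
honR [ 0.4788 -0.0492] 0.0339 139
tin top zt 0.059 mid [0.6114 0.0143] ext [0.075 0.074 0.012] 1035
tin side zt 0.059 mid [0.6107 0.0141] ext [0.076 0.077 0.009] 815
honey top zt 0.113 mid [0.4721 0.0534] ext [0.065 0.065 0.011] 933
honey side zt 0.113 mid [0.471  0.0521] ext [0.064 0.065 0.006] 595
gold top zt 0.113 mid [ 0.6235 -0.0903] ext [0.041 0.042 0.011] 349
gold side zt 0.113 mid [ 0.6238 -0.0909] ext [0.042 0.042 0.007] 321
salt top zt 0.093 mid [0.5398 0.3916] ext [0.031 0.03  0.012] 179
salt side zt 0.093 mid [0.5383 0.3885] ext [0.026 0.025 0.009] 61
black top zt 0.111 mid [0.6568 0.2664] ext [0.042 0.038 0.01 ] 316
black side zt 0.111 mid [0.6571 0.2635] ext [0.041 0.039 0.008] 123
lemon top zt 0.056 mid [0.4421 0.2957] ext [0.057 0.07  0.036] 748
lemon side zt 0.056 mid [0.4397 0.2851] ext [0.056 0.054 0.036] 505
green top zt 0.108 mid [ 0.5244 -0.152 ] ext [0.041 0.042 0.01 ] 369
green side zt 0.108 mid [ 0.5248 -0.153 ] ext [0.042 0.043 0.008] 465
can top zt 0.137 mid [0.7503 0.0093] ext [0.052 0.051 0.012] 105
can side zt 0.137 mid [0.7537 0.0085] ext [0.017 0.018 0.01 ] 61
lemon rect ((0.4434375464916229, 0.296983540058136), (0.060113899409770966, 0.06144329532980919), 63.96514129638672)
```

View pics/crop.png

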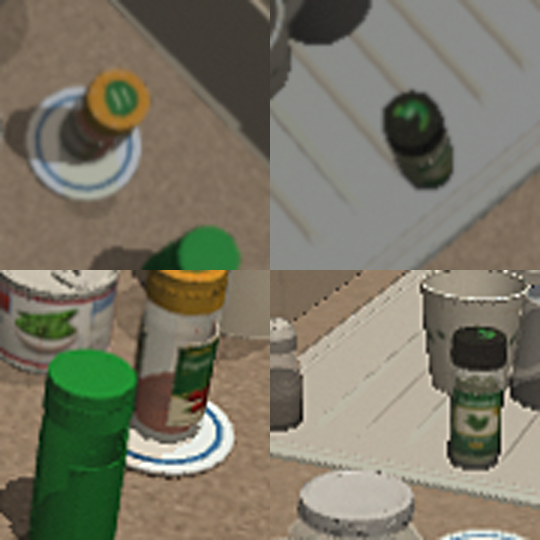

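The crop confirms the targets: gold cap with a green logo (top-left tile), solid green decoy beside it, and the black-capped jar with the grey-topped salt shaker at the edge. The left tin coaster is free, so the gold jar can go straight there.

```bash
cat > act.py <<'E'
from rig import *
import numpy as np
def R(a):  # tool down, closing axis at world yaw a
    y=np.array([np.cos(a),np.sin(a),0]);z=np.array([0,0,-1.]);return np.c_[np.cross(y,z),y,z]
def best(p,a):  # half-turn alternative with smallest joint motion
    q0=np.array(sense()["joint_pos"]);c=[]
    for k in(0,np.pi):
        q=inverse_kinematics(p,R(a+k))
        if q is not None:c.append((np.abs(np.array(q)-q0).max(),a+k))
    return R(min(c)[1])
H=.24
def pick(xy,z,a,opening,N=35):
    command_gripper(opening);p=[*xy,H];o=best(p,a)
    movep(p,o);move_l([*xy,z],o,feed=.15)
    command_gripper(0.0,N);s=sense();print("grip",s["finger_gap"],s["gripper_force"],s["time_s"])
    move_l([*xy,H],o,feed=.2);print("lifted gap",sense()["finger_gap"])
def place(xy,z,a,opening):
    p=[*xy,H];o=best(p,a)
    movep(p,o);move_l([*xy,z+.02],o,feed=.2);hit=move_l([*xy,z-.003],o,feed=.04,until_force=4)
    print("touch",hit,np.round(sense()["position"],4));command_gripper(opening);sleep(.2)
    move_l([*xy,H],o,feed=.25);print("t",sense()["time_s"])
E
python3 - <<'E'
from act import *
from vis import *
t=np.load("top0.npz");h=cv2.cvtColor(t["p"],cv2.COLOR_RGB2HSV)
m=np.zeros(h.shape[:2],np.uint8);m[230:310,150:240]=1
m&=((h[...,0]>16)&(h[...,0]<36)&(h[...,1]>120)).astype(np.uint8)
v,u=np.nonzero(m);W=plane(camera_params("top"),np.c_[u,v],.028)[:,:2]
w,V=np.linalg.eigh(np.cov(W.T));print("lemon",W.mean(0),4*np.sqrt(w),np.degrees(np.arctan2(V[1,1],V[0,1])))
s=sense();print(np.round(s["tcp_rot"],2).tolist(),s["time_s"])
pick((.6236,-.0905),.076,0,.065)
place((.5965,.122),.077,0,.065)
p,d=camera("top");cv2.imwrite("pics/top1.png",p[:,:,::-1]);np.savez("top1.npz",p=p,d=d)
E
```

```text
lemon [0.44277237 0.29687239] [0.05494149 0.073399  ] 111.12382776898077
[[-0.93, 0.36, -0.0], [0.36, 0.93, -0.0], [-0.0, -0.0, -1.0]] 0.1
grip 0.040470311085841884 33.97280749864876 4.8917
lifted gap 0.04059626205843085
touch True [0.5966 0.1224 0.077 ]
t 9.4583
```

View pics/top1.png

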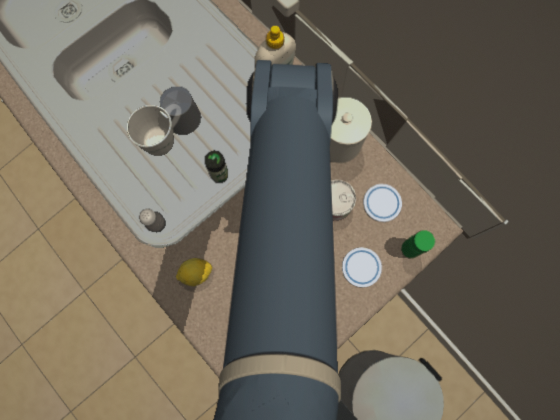

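The arm covers the gold jar, but the coaster right of the tin at (383,203) is now clear, so I'll re-measure it. Salt is next, then I'll check the gold jar.

```bash
cat >> vis.py <<'E'
def ring(c,P,u,v):
    hsv=cv2.cvtColor(P,cv2.COLOR_RGB2HSV);m=((hsv[...,0]>95)&(hsv[...,0]<130)&(hsv[...,1]>60)).astype(np.uint8)
    k=np.zeros_like(m);cv2.circle(k,(u,v),26,1,-1);vs,us=np.nonzero(m&k);W=plane(c,np.c_[us,vs],.005)[:,:2]
    for _ in range(4):
        q=np.linalg.lstsq(np.c_[2*W,np.ones(len(W))],(W**2).sum(1),rcond=None)[0]
        r=np.sqrt(q[2]+q[:2]@q[:2]);e=abs(np.linalg.norm(W-q[:2],axis=1)-r);W=W[e<max(.004,1.5*e.std())]
    return q[:2],r
def topmid(X,xy,zlo,zhi,rad=.05):
    Q=X.reshape(-1,3);Q=Q[(np.linalg.norm(Q[:,:2]-xy,axis=1)<rad)&(Q[:,2]>zlo)&(Q[:,2]<zhi)]
    return ((np.percentile(Q,1,0)+np.percentile(Q,99,0))/2)[:2].round(4),np.ptp(Q,0).round(3),len(Q)
E
python3 - <<'E'
from act import *
from vis import *
ct=camera_params("top");t=np.load("top1.npz");c,r=ring(ct,t["p"],383,202);print("tinR",c,r)
pick((.5392,.391),.061,0,.065)
p,d=camera("top");X=cloud(ct,d);print("gold",topmid(X,[.5965,.122],.1,.12))
place(c,.062,0,.065)
movep([.6568,.2655,H],best([.6568,.2655,H],0))
p,d=camera("top");cv2.imwrite("pics/top2.png",p[:,:,::-1]);X=cloud(ct,d)
print("salt",topmid(X,c,.085,.105),"gold",topmid(X,[.5965,.122],.1,.12),"tin",topmid(X,[.611,.0143],.05,.065),"honey",topmid(X,[.472,.053],.1,.12))
p,d=camera("side");cv2.imwrite("pics/side2.png",p[:,:,::-1])
E
```

```text
tinR [ 0.62152949 -0.08987546] 0.03379556525901295
grip 0.03846942416714847 34.90888280386571 12.4917
lifted gap 0.03803583669215599
gold (array([0.596 , 0.1229]), array([0.041, 0.041, 0.015]), 368)
touch True [ 0.6217 -0.0897  0.064 ]
t 18.2167
salt (array([ 0.6195, -0.0876]), array([0.03 , 0.033, 0.013]), 179) gold (array([0.5958, 0.1229]), array([0.041, 0.041, 0.015]), 366) tin (array([0.6116, 0.0143]), array([0.076, 0.074, 0.014]), 1034) honey (array([0.4716, 0.0537]), array([0.066, 0.065, 0.015]), 965)
```

View pics/side2.png

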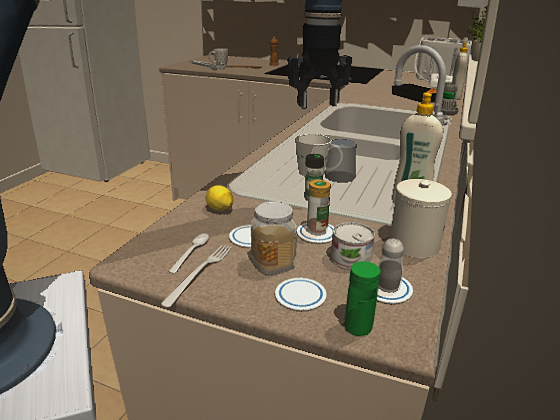

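Gold and salt stand upright, about 1 mm and 3 mm off centre, and the tin and honey jar haven't moved. Black jar and lemon are next.

Run:
```python
from act import *
from vis import *
ct=camera_params("top")
pick((.6568,.2655),.076,0,.065)
place((.4655,.1578),.078,0,.065)
movep([.4428,.2969,H],best([.4428,.2969,H],np.radians(21)))
p,d=camera("top");print("black",topmid(cloud(ct,d),[.4655,.1578],.1,.12))
pick((.4428,.2969),.036,np.radians(21),.08,25)
place((.4788,-.0492),.041,.06,.08)
q=[.62,.3,.3];movep(q,best(q,0))
p,d=camera("top");cv2.imwrite("pics/top3.png",p[:,:,::-1]);X=cloud(ct,d)
for n,xy,a,b in(("black",[.4655,.1578],.1,.12),("lemon",[.4788,-.0492],.025,.07),("salt",[.6215,-.0899],.085,.105),("gold",[.5965,.122],.1,.12),("tin",[.611,.0143],.05,.065),("honey",[.472,.053],.1,.12)):
    print(n,xy,topmid(X,xy,a,b))
p,d=camera("side");cv2.imwrite("pics/side3.png",p[:,:,::-1]);print(sense()["time_s"])
```

```text
grip 0.03982637626994525 34.505339562892914 21.7
lifted gap 0.0397262014603084
touch True [0.466  0.1581 0.0784]
t 26.275
black (array([0.4655, 0.1594]), array([0.039, 0.039, 0.015]), 363)
grip 0.05315543335269657 25.23943930864334 29.3667
lifted gap 0.052819692225985725
touch True [ 0.4789 -0.0489  0.0417]
t 34.9
black [0.4655, 0.1578] (array([0.4654, 0.1594]), array([0.039, 0.039, 0.016]), 362)
lemon [0.4788, -0.0492] (array([ 0.4776, -0.0481]), array([0.055, 0.074, 0.04 ]), 746)
salt [0.6215, -0.0899] (array([ 0.6193, -0.0885]), array([0.03 , 0.033, 0.012]), 193)
gold [0.5965, 0.122] (array([0.5959, 0.1228]), array([0.041, 0.041, 0.016]), 372)
tin [0.611, 0.0143] (array([0.6115, 0.0143]), array([0.075, 0.073, 0.013]), 1037)
honey [0.472, 0.053] (array([0.4716, 0.0537]), array([0.067, 0.065, 0.014]), 957)
36.425
```

View pics/side3.png

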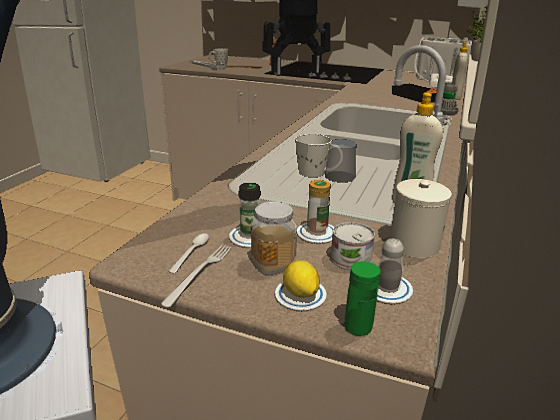

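View pics/top3.png

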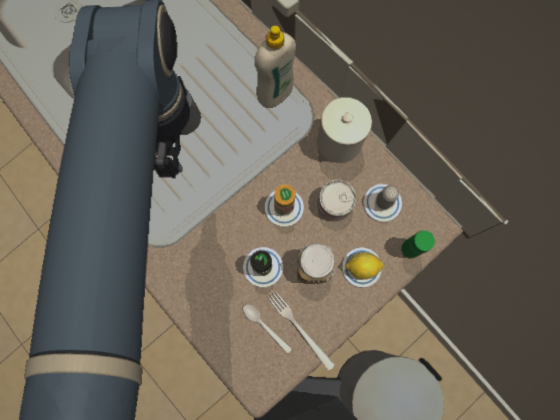

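Both pictures show all four items upright on their own coasters: gold at (285,200), salt at (387,197), black at (261,262) and the lemon at (364,266). Each is within 3 mm of centre, and the arm is clear of them, so I'm handing in.

```bash
python3 -c "
from rig import *
print(finish_job())"
```

```text
the job is handed in; nothing more can be done
None
```

The job is handed in at about 36 s: all four seasonings are upright on their own coasters, each measured within about 3 mm of centre, and the tin and honey jar haven't moved measurably; the hand-in gave no verdict.

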